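Oil the blank and close the forming die

TASK

On the smith's bench, take the dauber out of its hole in the punch block, dip its felt tip deep into the little white oil pot, touch the tip to the copper blank lying in the lower die, and stand the dauber back in its hole. Only then fetch the top plate whose holes match the two pins, lower it over the pins (do not drop it) and leave it lying flush on the lower die, its long side along the die's long side. Do not shift or upset the pot, the other plate or the punches.

Things in the scene. Friction and masses are not known exactly. Their poses are not given: they have to be found in the camera images.
- lower_die: (All sizes in mm.) Dark steel slab 150 (x) x 96 (y) x 18 high, bolted to the bench. Origin at the centre of its underside, x along the long side. Two upright steel pins 10 in diameter stand on its top face at x = -45 and +45, y = 0; they rise 27.5 above that face, the last 8 a tapered nose. A round nest 46 wide in the middle of the face holds the copper blank.
- die_face (a point): Centre of the lower die's top face (18 above the bench), axes as the lower die. The top plate's underside must come to lie on this level.
- blank: Copper disc 40 in diameter, 2 thick, fixed in the nest of the lower die. Origin at the centre of its underside; its upper face is 2 above the origin, 16.5 above the bench, 1.5 below the die's top face.
- top_plate: Matching top plate, loose, flat on the bench: aluminium 120 (x) x 80 (y) x 10, about 0.32 kg, two through holes 12.5 in diameter at x = -45 and +45, y = 0. A grip bar on its middle, 36 (x) x 16 thick (y), rises 37 above the plate (top 47 above the underside): pinch it across the 16. Origin at the centre of the underside. Fits the pins either way round.
- other_plate: A plate of the same outline, material and grip bar that does not fit: its two holes are only 58 apart (x = -29 and +29), close to the grip bar. To be left alone. Origin at the centre of the underside. Which side of the bench each plate lies on varies.
- dauber: Dauber, a round stick 166 long, loose, about 35 g, standing upright tip down in the punch block's middle hole: grey felt tip 13 in diameter with a flat end, aluminium collar, wooden handle 16 in diameter from 105 to 158 above the tip. Origin at the centre of the flat felt end, z up along the handle.
- punch_block: Dark wooden block 60 (x) x 130 (y) x 45 high, fixed to the bench, with three round upright holes 37 deep in a row along y. Origin at the centre of its underside. The middle hole, 21 wide, is the dauber's; the two others, 42 away at -y and +y, hold punches.
- dauber_hole (a point): Centre of the floor of the middle hole, 8 above the bench; the hole's mouth is 37 above this point. The dauber rests with its felt end here.
- punch_a: Steel punch 15 in diameter, 94 long, pointed top, standing in the -y hole of the block (top 102 above the bench). Origin at the centre of its foot.
- punch_b: Steel punch, 94 long, blunt top, standing in the +y hole of the block (top 102 above the bench). Origin at the centre of its foot.
- pot: Small white ceramic oil pot, open at the top, loose: 66 in outer diameter, 46 high, inside 58 wide, its inner floor 6 above the underside. Origin at the centre of the underside. Empty of anything solid. Pot and punch block may change sides of the bench.
There are look-alikes about, which are no part of the job. Leave any green or red look-alike of the top_plate alone. Of the things like the dauber, leave any that is blue; of the rest the smaller one is meant.

How it is judged:
By the outcome, as a careful person would: the job done as asked, in the order asked, and still so for the second after the job is handed in, with the robot touching nothing.
It also fails if it takes over 72 s, if anything falls off the work surface, if the arm or the gripper's body presses on something with over 40 N, if the wrist force passes 120 N, or if a joint passes its speed limit or range.

ROBOT

A 6-joint arm with a two-finger parallel gripper is mounted at the origin on the work surface. World frame = base frame: x ahead of the robot, y to its left, z up, the work surface at z = 0. Lengths are in m, angles in rad, forces in N, time in s.
With the tool pointing down it reaches from about 0.375 to 0.9 m from the base axis. Payload 3.1 kg.
Tool frame: the origin (TCP) lies midway between the tips of the shut fingers; the grasp point (between the pads) lies 19 mm behind it; x points along the fingers, z is the direction in which the jaws open and shut, and the axes are right-handed (so a half turn about x gives the same grasp; the last joint's range is limited). The gripper opens to 85 mm and grips with 20 to 120 N. Pads are 22 mm wide; open, the fingers measure 114 mm over their backs; the gripper's body (76 mm by 85 mm) begins 54 mm behind the grasp point. The pads swing forward as they close: fully open they stand 13 mm farther back than shut.
Start: joints at [0.96, 0.527, 1.433, -0, 1.181, -0.178], TCP at [0.262, 0.567, 0.231] pointing down, gripper open.
Joint ranges: [-3.08, 3.08], [-0.75, 2.2], [0.22, 2.44], [-1.43, 4.57], [0, 2.65], [-2.85, 2.85]. Speed limits (rad/s): [2.79, 2.79, 3.14, 3.14, 3.14, 3.14].

INTERFACE

Orientations are given as a unit quaternion [x, y, z, w].
In Python, from station import status, snapshot, camera_params, ticket gives the robot as it stands.
- The arm moves only by the tool arm_command, never from a script. Its argument "series" is a list that holds one entry, the list of rows, each a list of 4 numbers: the shift along the tool's x, y, z in mm, then the turn about the tool's x in rad. A call has 1 to 10 rows; each row shifts and turns the commanded pose from where the row before left it, along the tool's axes as they then stand; what a row does not reach is not made up. A row lasts 1/10 s, in which the tool goes at most 50 mm and 8.59 degrees, less where a joint would pass 70% of its speed; a pose out of reach is approached as far as the arm can. A call is refused whole if a number of a shift passes 50 or a number of a turn 0.15, either way. A call with a gripper value outside its range is refused whole. "jaw" is the opening in per cent of the stroke, from 0 (shut) to 100 (fully open), set as the call begins (left out, the last holds). The fingers move at their own pace and stop on an object; "force" is the grip in N (left out, the last holds). Time passes only in rows, so rows that do not move let the fingers close. It gives the time, the measured TCP pose, the force and the opening at its end, in the units of the state.
- status.sense(): the state, without advancing time (a new reading comes with each control period).
- snapshot(name): name is "side" or "top"; returns the picture (400x640x3 uint8, red, green, blue); there is no depth.
- camera_params(name): a dict with "fovy" (degrees; the focal length in pixels is half the picture's height over the tangent of half this angle, whatever the lens; pixels are square), "cx", "cy" (the principal point, pixels), "k1" (the pictures are not rectified: a ray, as slopes to the right and down, at radius r is drawn at 1 + k1 r^2 times it, then the intrinsics apply), "extrinsics" (4x4, takes a point from camera to world coordinates). Camera axes: x right, y down, z forward; pixel columns grow to the right and rows downward; lengths in m; the calibration is good to about 2 mm. A picture is of the moment at which its call begins. camera_params takes no time and is no camera call.
- ticket.sign_off(): hands the job in, once; it reports no verdict.
The state is a dict: "t": time; "q": joint angles; "qd": joint speeds; "tau": joint torques, N m; "tcp_pos": TCP position; "tool_rot": TCP orientation; "force": force on the tool from outside, world axes, zero at the start; "ft_torque": the same for the moment, N m; "finger_gap": opening from 0.0 (shut) to 1.0 (fully open).
Only numpy, scipy, OpenCV 4.12 (cv2) and the standard library are available. Lean on these libraries where they do the work, as an engineer would, in place of code of your own. Each camera call takes 0.05 s, during which the arm holds its last target. There are 200 camera calls.

## Working session

There is one attempt and no reset: what is moved stays moved. The work goes in short steps, Python scripts to look and compute and a tool call to move; the robot and the scene stay as the last step left them, time stands still between calls to the robot, and variables do not carry over. Pictures are saved under pics/ and viewed, about 8 in all and at most 12, crops included, and the job is handed in when it is done.

Besides the shell and the picture viewer there is one more tool, called as a command line: name --argument value ..., lists and objects as JSON in quotes. arm_command: Moves the arm, as the interface text tells. Its arguments: {"type":"object","properties":{"series":{"type":"array"},"jaw":{"type":"number"},"force":{"type":"number"}},"required":["series"]}

```bash
ls; mkdir -p pics
python3 - <<'E'
from station import status,snapshot,camera_params
import cv2,numpy as np
np.set_printoptions(precision=4,suppress=True)
for n in("side","top"):
    im=snapshot(n);cv2.imwrite(f"pics/{n}0.png",im[:,:,::-1]);p=camera_params(n);print(n,p)
s=status.sense();print(s)
E
```

```text
pics
side {'fovy': 55.394621965256825, 'cx': 316.7748391618612, 'cy': 203.9262157784212, 'k1': -0.06865794482500172, 'extrinsics': array([[-0.9928, -0.0784,  0.0901,  0.3987],
       [-0.1195,  0.6481, -0.7521,  0.7485],
       [ 0.0006, -0.7575, -0.6528,  0.6501],
       [ 0.    ,  0.    ,  0.    ,  1.    ]])}
top {'fovy': 50.61894761514635, 'cx': 325.14917445893866, 'cy': 204.38400861832824, 'k1': -0.020209590614479907, 'extrinsics': array([[ 0.1061, -0.9734,  0.2033,  0.2834],
       [-0.9943, -0.1044,  0.0192,  0.0589],
       [ 0.0025, -0.2041, -0.9789,  1.1756],
       [ 0.    ,  0.    ,  0.    ,  1.    ]])}
{'t': 0.1, 'q': array([ 0.9595,  0.5284,  1.4338,  0.    ,  1.1814, -0.1785]), 'qd': array([-0.0002, -0.0013, -0.0023,  0.0002, -0.0012,  0.0011]), 'tau': array([ -0.0007, -44.3306, -17.8586,  -0.0002,   0.0039,   0.    ]), 'tcp_pos': array([0.2617, 0.5668, 0.2304]), 'tool_rot': array([-0.3812,  0.5964,  0.3807,  0.595 ]), 'force': array([ 0.6344, -0.2765, -0.7284]), 'ft_torque': array([ 0.0029, -0.0152, -0.0018]), 'finger_gap': 0.9982099620146485}
```

View pics/top0.png

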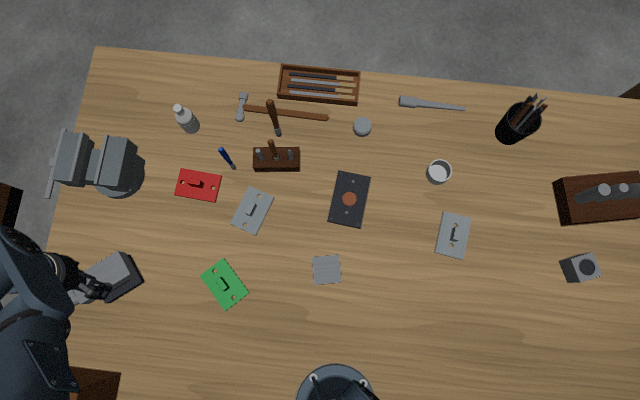

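View pics/side0.png

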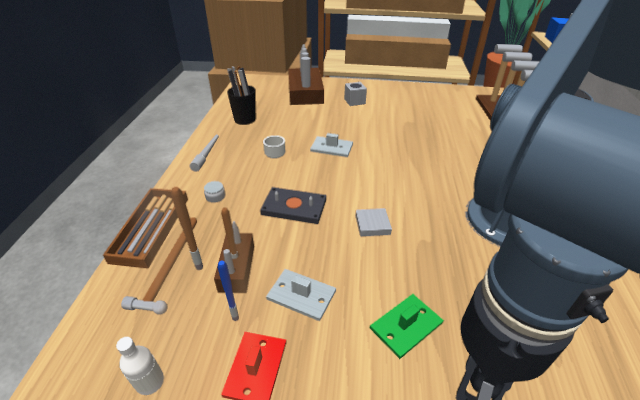

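The top view shows the die at (349,199), the punch block at (276,158) with the dauber in it, and the pot at (439,172). Grey plates lie at (252,210) and (453,235). A larger brown stick and a blue one stand nearby. Next I'll take enlarged crops and write the helpers.

```bash
cat > h.py <<'E'
import numpy as np,cv2
from station import status,snapshot,camera_params
np.set_printoptions(precision=4,suppress=True)
def K(n):
    p=camera_params(n);f=200/np.tan(np.radians(p['fovy']/2))
    return np.array([[f,0,p['cx']],[0,f,p['cy']],[0,0,1]]),np.array([p['k1'],0,0,0,0.]),p['extrinsics']
def ray(n,uv):
    k,d,E=K(n);s=cv2.undistortPoints(np.array(uv,float).reshape(-1,1,2),k,d)[:,0]
    return E[:3,3],np.c_[s,np.ones(len(s))]@E[:3,:3].T
def plane(n,uv,z):
    o,r=ray(n,uv);return o+r*((z-o[2])/r[:,2])[:,None]
def proj(n,P):
    k,d,E=K(n);T=np.linalg.inv(E);r,_=cv2.Rodrigues(T[:3,:3])
    return cv2.projectPoints(np.array(P,float).reshape(-1,1,3),r,T[:3,3],k,d)[0][:,0]
def tri(ua,ub):
    o1,r1=ray("top",ua);o2,r2=ray("side",ub);out=[]
    for a,b in zip(r1,r2):
        t=np.linalg.lstsq(np.c_[a,-b],o2-o1,rcond=None)[0];p,q=o1+a*t[0],o2+b*t[1];out.append(np.r_[(p+q)/2,np.linalg.norm(p-q)])
    return np.array(out)
E
python3 - <<'E'
import cv2
t=cv2.imread("pics/top0.png");s=cv2.imread("pics/side0.png")
cv2.imwrite("pics/c1.png",cv2.resize(t[85:265,215:485],None,fx=2.96,fy=2.96,interpolation=cv2.INTER_CUBIC))
cv2.imwrite("pics/c2.png",cv2.resize(s[125:325,160:360],None,fx=3,fy=3,interpolation=cv2.INTER_CUBIC))
E
```

```text
(no output)
```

View pics/c1.png

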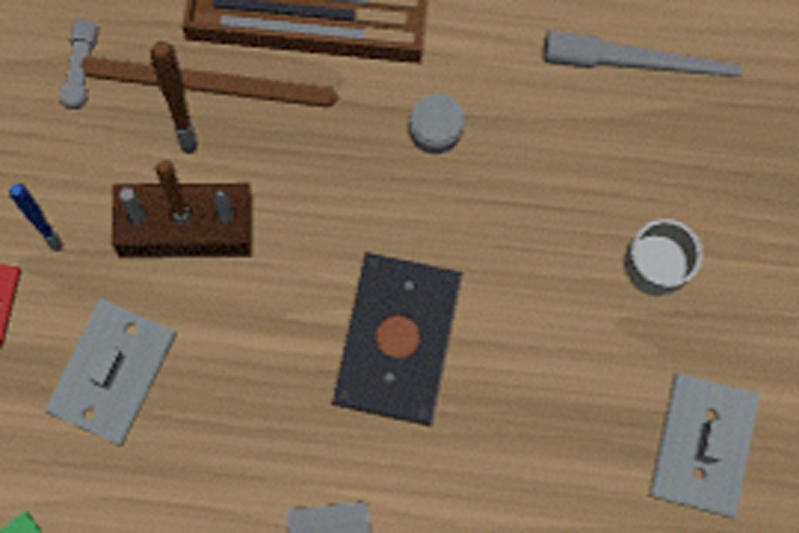

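View pics/c2.png

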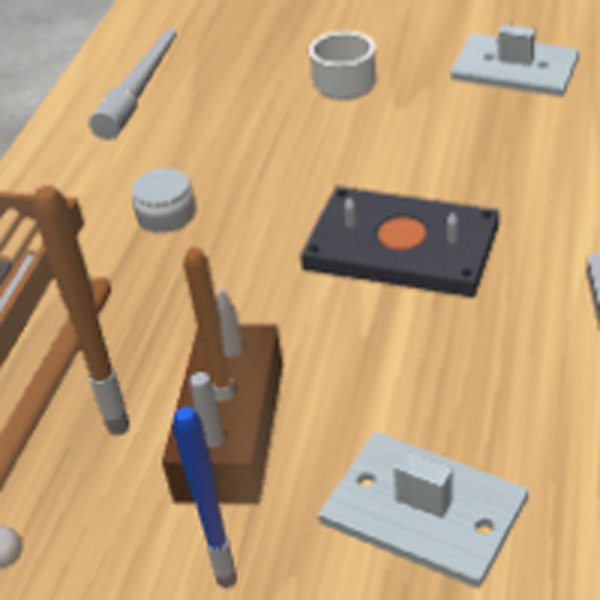

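```bash
cat > m.py <<'E'
from h import *
I={n:cv2.imread(f"pics/{n}0.png") for n in("top","side")}
R={"top":{"die":(318,160,62,78),"plate":(224,176,56,66),"pot":(418,150,44,44),"block":(245,140,60,36)},
   "side":{"die":(252,178,85,50),"plate":(258,260,86,65),"pot":(255,130,38,32),"block":(205,215,60,85)}}
def roi(n,k):
    x,y,w,h=R[n][k];return I[n][y:y+h,x:x+w],np.array([x,y])
def big(m,o):
    c=max(cv2.findContours(m.astype(np.uint8),cv2.RETR_EXTERNAL,cv2.CHAIN_APPROX_NONE)[0],key=cv2.contourArea);return c+o
for n in R:
    im,o=roi(n,"die");f=im.astype(int);cop=(f[:,:,2]>f[:,:,0]+50)&(f[:,:,2]>90)
    # copper : most central
    nn,l,st,ce=cv2.connectedComponentsWithStats(cop.astype(np.uint8))
    i=min(range(1,nn),key=lambda i:np.hypot(*(ce[i]-np.array(im.shape[1::-1])/2)))
    print(n,"copper",st[i,4],ce[i]+o,plane(n,ce[i]+o,.0165))
    dark=f.max(2)<85;c=big(dark,o);q=cv2.approxPolyDP(cv2.convexHull(c),4,True)[:,0];print("die hull",q.tolist(),plane(n,q,.018)[:,:2].tolist())
    hull=cv2.convexHull(c)-o;ins=cv2.fillConvexPoly(np.zeros(im.shape[:2],np.uint8),hull.astype(np.int32),1)
    ins=cv2.erode(ins,np.ones((5,5)));g=(f.min(2)>(75 if n=="top" else 95))&(ins>0)
    nn,l,st,ce=cv2.connectedComponentsWithStats(g.astype(np.uint8));
    for i in range(1,nn):print(" bright",st[i].tolist(),ce[i]+o)
    im,o=roi(n,"plate");f=im.astype(int);gray=(f[:,:,2]-f[:,:,0]<12)&(f.max(2)>100)
    c=big(gray,o);q=cv2.approxPolyDP(cv2.convexHull(c),4,True)[:,0];print("plate hull",q.tolist(),plane(n,q,.010)[:,:2].tolist())
    ins=cv2.fillConvexPoly(np.zeros(im.shape[:2],np.uint8),(cv2.convexHull(c)-o).astype(np.int32),1);ins=cv2.erode(ins,np.ones((5,5)))
    g=(f[:,:,2]-f[:,:,0]>=14)&(ins>0);nn,l,st,ce=cv2.connectedComponentsWithStats(g.astype(np.uint8))
    for i in range(1,nn):
        if st[i,4]>3:print(" hole",st[i].tolist(),ce[i]+o,plane(n,ce[i]+o,.0075 if n=="top" else .008)[0,:2])
    im,o=roi(n,"pot");f=im.astype(int);gray=(f[:,:,2]-f[:,:,0]<22)&(f.max(2)>40);c=big(gray,o)
    print("pot bbox",cv2.boundingRect(c))
E
python3 m.py
```

```text
top copper 148 [349.0203 198.3784] [[0.5483 0.0168 0.0165]]
die hull [[370, 177], [360, 228], [327, 221], [338, 171]] [[0.6161861396967283, -0.03643671572015134], [0.4676882435003479, -0.021277457920497338], [0.4774752579401834, 0.07151460917983671], [0.6240554907636984, 0.05557399974810489]]
 bright [34, 20, 3, 3, 8] [352.875 181.125]
 bright [27, 51, 3, 3, 8] [346.125 212.125]
plate hull [[249, 186], [273, 197], [255, 234], [230, 223]] [[0.5553843286693863, 0.30260426054052697], [0.5308751002056764, 0.2305503744237688], [0.4211396612468125, 0.2664489541727685], [0.444296075749787, 0.34019851897733944]]
 hole [33, 18, 5, 4, 13] [259.1538 195.7692] [0.5308 0.2704]
 hole [19, 47, 4, 4, 13] [244.6154 224.3846] [0.4451 0.2995]
pot bbox (426, 159, 26, 26)
side copper 137 [293.5036 202.3431] [[0.546  0.0195 0.0165]]
die hull [[272, 188], [325, 196], [317, 223], [261, 214]] [[0.6125844621317511, -0.030118677439038954], [0.4684535005484056, -0.013715171913674995], [0.47701880641902, 0.08987460014552828], [0.6181079919991262, 0.07463102721381143]]
 bright [23, 13, 3, 10, 28] [276.     195.1786]
 bright [57, 18, 4, 10, 28] [310.1071 200.25  ]
plate hull [[285, 269], [335, 288], [319, 319], [267, 298]] [[0.5293050177953972, 0.2322538899850961], [0.418249259061639, 0.2692651019844842], [0.4424889273974463, 0.34561282850961095], [0.5517202162985313, 0.3104386162646733]]
 hole [22, 25, 5, 3, 10] [281.7 285.6] [0.5285 0.275 ]
 hole [61, 40, 5, 3, 13] [321.     301.1538] [0.4434 0.3033]
pot bbox (263, 136, 22, 22)
```

Run:
```python
from h import *
c1=lambda x,y:(215+x/2.96-.33,85+y/2.96-.33)
c2=lambda x,y:(160+x/3-.33,125+y/3-.33)
print("pins",tri([(352.875,181.1),(346.125,212.1)],[(276.2,191),(310.3,196.3)]))
for z in(.0455,): print("pins top plane",plane("top",[(352.875,181.1),(346.125,212.1)],z)[:,:2])
names=["dauber top","dauber collar/handle","big top","big handle-bot","blue top","blue bot","punchA","punchB"]
A=[c1(167,165),c1(181,209),c1(163,47),c1(186,130),c1(16,190),c1(57,246),c1(221,193),c1(127,193)]
B=[c2(196,253),c2(219,385),c2(50,196),c2(103,378),c2(184,414),c2(228,582),c2(223,292),c2(200,378)]
for n,p in zip(names,tri(A,B)):print(n,p)
# pot rim
for n in("top","side"):
    im=cv2.imread(f"pics/{n}0.png");x,y,w,h=(424,156,32,32) if n=="top" else (258,131,34,32)
    f=im[y:y+h,x:x+w].astype(int);d=f[:,:,2]-f[:,:,0]
    print(n);print("\n".join("".join("%4d"%v for v in r) for r in f.min(2)[::1])) if n=="top" else None
# block top corners z=.045
q=plane("top",[c1(113,184),c1(249,184),c1(250,235),c1(115,236)],.045);print("block",q,q.mean(0))
q=plane("side",[c2(210,322),c2(281,326),c2(262,466),c2(164,462)],.045);print("block side",q,q.mean(0))
# pot from rim extremes
q=plane("top",[c1(628,255),c1(702,255),c1(666,219),c1(666,290)],.046);print("pot",q)
q=plane("side",[c2(309,51),c2(377,51),c2(342,32),c2(342,69)],.046);print("pot side",q)
```

```text
pins [[0.5915 0.0118 0.0434 0.0012]
 [0.5026 0.022  0.0431 0.0012]]
pins top plane [[0.5915 0.0119]
 [0.5028 0.0221]]
dauber top [0.639  0.2306 0.17   0.0034]
dauber collar/handle [0.6411 0.2328 0.047  0.0025]
big top [0.7233 0.2393 0.2158 0.0054]
big handle-bot [0.7221 0.2386 0.0484 0.0023]
blue top [0.6066 0.3565 0.1641 0.0008]
blue bot [ 0.6068  0.3566 -0.0035  0.0022]
punchA [0.6433 0.1909 0.0979 0.0035]
punchB [0.6335 0.2748 0.1012 0.0027]
top
  89  91  86  89  92  92  89  93  91  90  92  85  91  91  91  91  92  88  86  86  90  89  88  88  93  86  86  90  87  85  86  86
  89  84  88  90  89  89  89  89  87  85  90  86  87  90  91  90  87  85  87  90  87  92  90  88  89  86  91  90  90  88  89  91
  86  84  82  83  81  85  87  87  87  86  84  88  87  91  89  86  86  88  90  88  88  86  89  86  89  89  87  90  89  85  88  86
  89  89  88  88  83  83  80  79  86  84  89 106 127 140 151 158 163 163 137 100  86  83  88  88  88  93  86  86  89  83  86  90
  88  88  93  88  94  90  85  87  89 115 164 174 170 149 108  94 113 129 150 168 170 136  99  91  88  87  91  91  90  93  89  91
  
[... 3273 characters left out ...]
87  91  86  85  86  83  85  85  84  82  83  86  87  83  91  84  87  89  90  86
  88  90  92  93  92  91  90  90  90  90  91  93  90  89  86  85  91  87  90  90  89  90  85  86  89  87  89  89  86  88  85  85
side
block [[0.6608 0.3008 0.045 ]
 [0.6746 0.1723 0.045 ]
 [0.6245 0.1654 0.045 ]
 [0.61   0.2916 0.045 ]] [0.6425 0.2325 0.045 ]
block side [[0.6651 0.1709 0.045 ]
 [0.6111 0.1685 0.045 ]
 [0.592  0.2974 0.045 ]
 [0.6577 0.3026 0.045 ]] [0.6315 0.2349 0.045 ]
pot [[ 0.6428 -0.1899  0.046 ]
 [ 0.6504 -0.2592  0.046 ]
 [ 0.6821 -0.2237  0.046 ]
 [ 0.6127 -0.2272  0.046 ]]
pot side [[ 0.678  -0.2128  0.046 ]
 [ 0.6101 -0.2207  0.046 ]
 [ 0.6527 -0.253   0.046 ]
 [ 0.6381 -0.1837  0.046 ]]
```

```bash
cat > go.py <<'E'
from h import *
from scipy.spatial.transform import Rotation as Ro
import sys
def st():
    s=status.sense();R=Ro.from_quat(s['tool_rot']).as_matrix();return s,R
# usage: go.py x y z yawdeg(jaw direction)
s,R=st()
yaw=np.degrees(np.arctan2(R[1,2],R[0,2]))
print("t",s['t'],"tcp",s['tcp_pos']*1e3,"yaw",yaw,"gap",s['finger_gap'],"F",s['force'],"q",s['q']);print("down axis",R[:,0])
if len(sys.argv)>3:
    g=np.array(sys.argv[1:4],float)
    print("shift tool",R.T@(g-s['tcp_pos']*1e3))
    if len(sys.argv)>4:
        d=(float(sys.argv[4])-yaw+90)%180-90
        print("turn about tool x: if done first/after",-np.radians(d),"rad; dyaw",d)
E
python3 go.py 640 231.7 250 84
```

```text
t 0.1 tcp [261.7369 566.8385 230.4113] yaw 65.20068553601658 gap 0.9982099620146485 F [ 0.6344 -0.2765 -0.7284] q [ 0.9595  0.5284  1.4338  0.      1.1814 -0.1785]
down axis [-0.0012 -0.0016 -1.    ]
shift tool [ -19.4814 -483.9443 -145.6121]
turn about tool x: if done first/after -0.32810993451430365 rad; dyaw 18.79931446398342
```

arm_command --series '[[[-3, -37, -11, 0], [-3, -37, -11, 0], [-3, -37, -11, 0], [-3, -37, -11, 0], [-3, -37, -11, 0], [-3, -37, -11, 0], [-2, -37, -11, 0], [0, -37, -11, 0], [0, -37, -11, 0], [0, -37, -11, 0]]]' --jaw 60

```text
t: 1.1
tcp_pos: [0.5526, 0.311, 0.2508]
tool_rot: [-0.381, 0.596, 0.381, 0.595]
force: [0.9, 0.4, 0.1]
finger_gap: 0.605
```

arm_command --series '[[[0, -38, -11, 0], [0, -38, -12, 0], [0, -38, -12, 0], [0, 0, 0, -0.11], [0, 0, 0, -0.11], [0, 0, 0, -0.11], [0, 0, 0, 0], [0, 0, 0, 0]]]'

```text
t: 1.9
tcp_pos: [0.6403, 0.2327, 0.2508]
tool_rot: [-0.473, 0.526, 0.473, 0.525]
force: [0.5, -0.2, 0.0]
finger_gap: 0.6
```

```bash
python3 go.py 640 231.7 120 84
python3 - <<'E'
from h import *
t=snapshot("top")[:,:,::-1];s=snapshot("side")[:,:,::-1]
a=cv2.resize(t[80:230,210:380],(680,600),interpolation=cv2.INTER_CUBIC)
cv2.imwrite("pics/t1.png",t);cv2.imwrite("pics/s1.png",s)
b=cv2.resize(s[100:300,140:340],(560,560),interpolation=cv2.INTER_CUBIC)
cv2.imwrite("pics/c3.png",np.hstack([cv2.resize(t[100:240,200:300],(400,560),interpolation=cv2.INTER_CUBIC),cv2.resize(s[120:320,150:290],(392,560),interpolation=cv2.INTER_CUBIC)]))
E
```

```text
t 1.9 tcp [640.3493 232.6955 250.8345] yaw 83.98102977032671 gap 0.5995319344938143 F [ 0.4762 -0.2068  0.0365] q [ 0.1849  0.5883  1.2565 -0.      1.2978 -1.2808]
down axis [-0.001  -0.0002 -1.    ]
shift tool [130.835    0.1191  -0.9859]
turn about tool x: if done first/after -0.0003310929676583706 rad; dyaw 0.0189702296732861
```

View pics/c3.png

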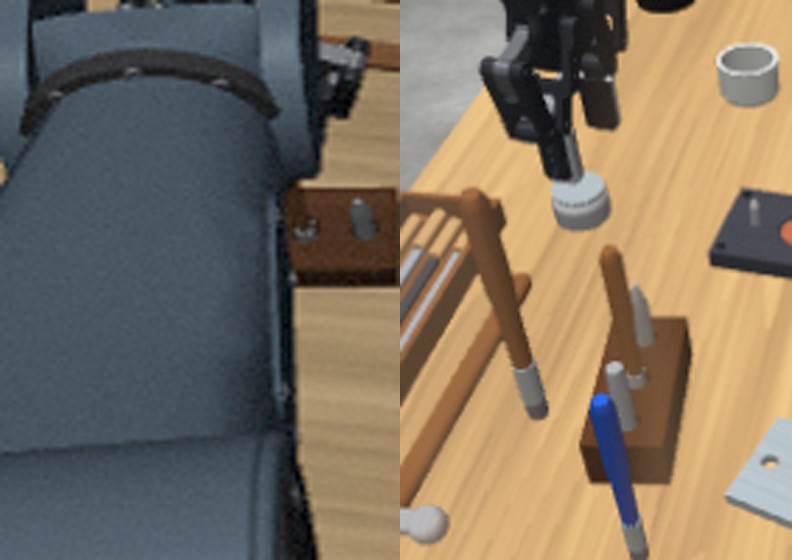

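arm_command --series '[[[25, 0, 0, 0], [25, 0, 0, 0], [25, 0, 0, 0], [25, 0, 0, 0], [20, 0, 0, 0], [10, 0, -1, 0], [0, 0, 0, 0]]]'

```text
t: 2.7
tcp_pos: [0.6394, 0.2315, 0.1196]
tool_rot: [-0.473, 0.526, 0.474, 0.524]
force: [0.2, -0.4, -0.3]
finger_gap: 0.6
```

```bash
python3 go.py 640 231.7 120 84
python3 - <<'E'
from h import *
s=snapshot("side")[:,:,::-1]
cv2.imwrite("pics/c4.png",cv2.resize(s[130:290,140:320],(675,600),interpolation=cv2.INTER_CUBIC))
E
```

```text
t 2.7 tcp [639.4278 231.4863 119.637 ] yaw 84.08144324584622 gap 0.5996901520643734 F [ 0.184  -0.3818 -0.349 ] q [ 0.1834  0.729   1.3717 -0.0001  1.0444 -1.284 ]
down axis [-0.0035 -0.0007 -1.    ]
shift tool [-0.3651 -0.5459  0.2712]
turn about tool x: if done first/after 0.001421452793527672 rad; dyaw -0.08144324584621643
```

View pics/c4.png

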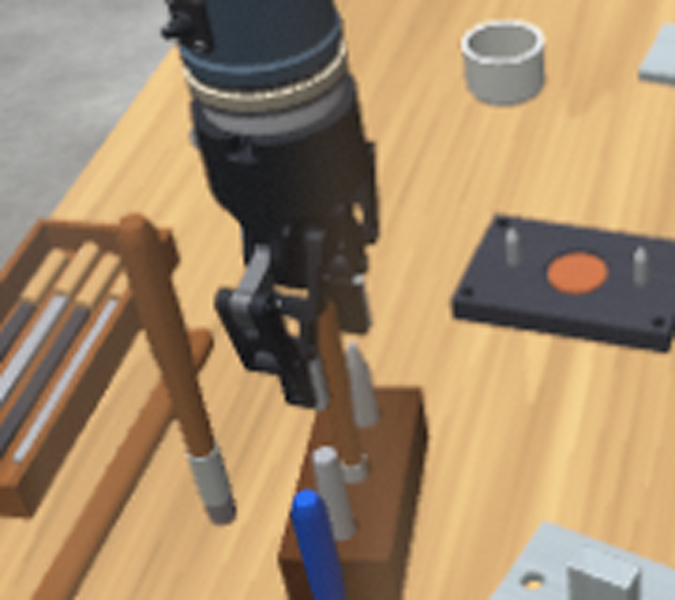

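The dauber handle stands between the fingers at about (325,340) in the crop, so I'll close on it.

arm_command --series '[[[0, 0, 0, 0], [0, 0, 0, 0], [0, 0, 0, 0], [0, 0, 0, 0], [0, 0, 0, 0], [0, 0, 0, 0], [0, 0, 0, 0], [0, 0, 0, 0]]]' --jaw 0 --force 50

```text
t: 3.55
tcp_pos: [0.6416, 0.2322, 0.1228]
tool_rot: [-0.474, 0.524, 0.473, 0.526]
force: [-0.1, 0.7, 6.3]
finger_gap: 0.175
```

arm_command --series '[[[-15, 0, 0, 0], [-15, 0, 0, 0], [-15, 0, 0, 0], [-15, 0, 0, 0], [-25, 0, 0, 0], [-25, 0, 0, 0], [0, 0, 0, 0]]]'

```text
t: 4.25
tcp_pos: [0.6433, 0.2323, 0.2369]
tool_rot: [-0.476, 0.522, 0.472, 0.528]
force: [0.8, 0.2, -0.4]
finger_gap: 0.171
```

```bash
python3 go.py 646 -221 235 84
python3 - <<'E'
from h import *
s=snapshot("side")[:,:,::-1];t=snapshot("top")[:,:,::-1]
cv2.imwrite("pics/c5.png",cv2.resize(s[110:290,150:310],(533,600),interpolation=cv2.INTER_CUBIC))
E
```

```text
t 4.25 tcp [643.2743 232.2843 236.8868] yaw 84.11579027411173 gap 0.1713466843594491 F [ 0.831   0.2086 -0.4327] q [ 0.1835  0.6003  1.2737 -0.0001  1.2577 -1.2845]
down axis [ 0.0098  0.0017 -1.    ]
shift tool [   1.1298  -49.1728 -450.6201]
turn about tool x: if done first/after 0.002020921525036461 rad; dyaw -0.11579027411173115
```

View pics/c5.png

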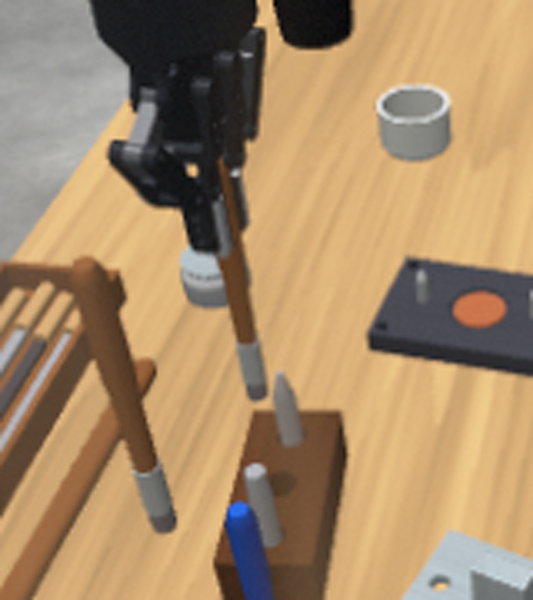

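arm_command --series '[[[-20, 0, 0, 0], [-20, 0, 0, 0], [0, -4, -35, 0], [0, -4, -35, 0], [0, -4, -35, 0], [0, -4, -35, 0], [0, -4, -35, 0], [0, -4, -35, 0], [0, -4, -35, 0], [0, -4, -35, 0]]]'

```text
t: 5.35
tcp_pos: [0.6424, -0.0512, 0.2694]
tool_rot: [-0.473, 0.526, 0.475, 0.524]
force: [0.0, -0.2, 0.0]
finger_gap: 0.176
```

arm_command --series '[[[0, -4, -35, 0], [0, -4, -35, 0], [0, -4, -35, 0], [0, -3, -35, 0], [0, -2, -30, 0], [20, 0, 0, 0], [20, 0, 0, 0], [10, 0, 0, 0], [0, 0, 0, 0], [0, 0, 0, 0]]]'

```text
t: 6.35
tcp_pos: [0.6432, -0.2206, 0.2211]
tool_rot: [-0.474, 0.525, 0.474, 0.525]
force: [0.2, -0.4, 0.3]
finger_gap: 0.175
```

```bash
python3 go.py 646 -221 126 84
python3 - <<'E'
from h import *
print("hole tip side:",plane("side",[(227.1,227.9)],.122))
s=snapshot("side")[:,:,::-1];t=snapshot("top")[:,:,::-1]
cv2.imwrite("pics/c6.png",np.hstack([cv2.resize(s[80:180,210:310],(400,400),interpolation=cv2.INTER_CUBIC),cv2.resize(t[120:220,380:480],(400,400),interpolation=cv2.INTER_CUBIC)]))
E
```

```text
t 6.35 tcp [ 643.1702 -220.6116  221.0592] yaw 84.13592354646812 gap 0.1752272614352195 F [ 0.1614 -0.3596  0.2924] q [-0.4944  0.6143  1.2928 -0.      1.2352 -1.9628]
down axis [-0.0006  0.0003 -1.    ]
shift tool [95.0574 -2.9126 -0.1172]
turn about tool x: if done first/after 0.002372313416856213 rad; dyaw -0.13592354646812055
hole tip side: [[0.6397 0.2339 0.122 ]]
```

View pics/c6.png

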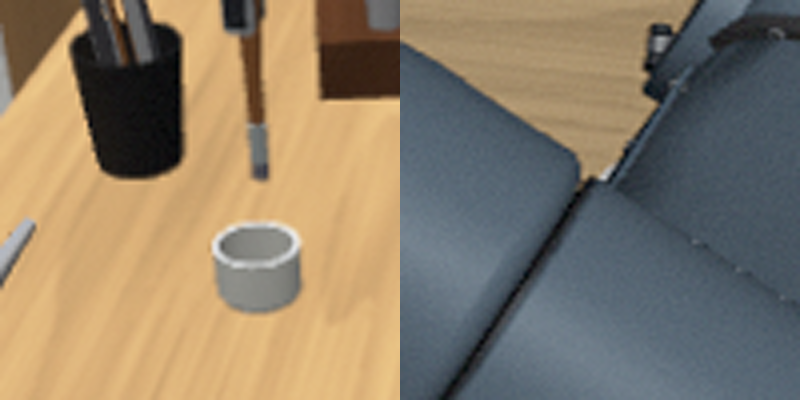

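```bash
python3 -c "
from h import *
print(plane('side',[(274.7,123.9)],.106))"
```

```text
[[ 0.6378 -0.2175  0.106 ]]
```

arm_command --series '[[[20, -5, 0, 0], [20, 0, 0, 0], [20, 0, 0, 0], [15, 0, 0, 0], [10, 0, 0, 0], [9, 0, 0, 0], [0, 0, 0, 0], [0, 0, 0, 0]]]'

```text
t: 7.25
tcp_pos: [0.6485, -0.2216, 0.1278]
tool_rot: [-0.474, 0.525, 0.473, 0.525]
force: [-0.4, -0.5, -0.8]
finger_gap: 0.179
```

```bash
python3 go.py 646 -221 126 84
python3 - <<'E'
from h import *
s=snapshot("side")[:,:,::-1]
cv2.imwrite("pics/s7.png",s)
E
```

```text
t 7.25 tcp [ 648.4934 -221.6372  127.8016] yaw 84.10944084665284 gap 0.17912661369866673 F [-0.4206 -0.4701 -0.8007] q [-0.492   0.7237  1.3555  0.      1.0614 -1.96  ]
down axis [ 0.0009 -0.0005 -1.    ]
shift tool [1.7991 2.5474 0.3786]
turn about tool x: if done first/after 0.0019101031102623596 rad; dyaw -0.10944084665284493
```

arm_command --series '[[[3, 0, 0, 0], [0, 0, 0, 0], [-15, 0, 0, 0], [-20, 0, 0, 0], [-20, 0, 0, 0], [-20, 0, 0, 0], [-5, 0, 0, 0], [0, 0, 0, 0]]]'

```text
t: 8.1
tcp_pos: [0.6488, -0.2218, 0.2063]
tool_rot: [-0.475, 0.525, 0.472, 0.525]
force: [0.1, 0.1, -0.7]
finger_gap: 0.177
```

```bash
python3 go.py 550.5 17 155 84
```

```text
t 8.1 tcp [ 648.8204 -221.7865  206.3063] yaw 84.11113287733824 gap 0.1770796287689889 F [ 0.1031  0.0672 -0.7051] q [-0.492   0.6354  1.2945 -0.      1.2083 -1.96  ]
down axis [ 0.0031 -0.0017 -1.    ]
shift tool [ 50.6045 122.4661 227.5071]
turn about tool x: if done first/after 0.0019396346167671998 rad; dyaw -0.1111328773382354
```

arm_command --series '[[[0, 17.5, 32.5, 0], [0, 17.5, 32.5, 0], [0, 17.5, 32.5, 0], [0, 17.5, 32.5, 0], [0, 17.5, 32.5, 0], [0, 17.5, 32.5, 0], [0, 17.5, 32.5, 0], [25, 0, 0, 0], [25, 0, 0, 0], [0, 0, 0, 0]]]'

```text
t: 9.1
tcp_pos: [0.5462, 0.0184, 0.1509]
tool_rot: [-0.471, 0.527, 0.476, 0.523]
force: [-0.4, 0.6, -0.6]
finger_gap: 0.173
```

```bash
python3 go.py 550.5 17 131 84
python3 - <<'E'
from h import *
s=snapshot("side")[:,:,::-1]
cv2.imwrite("pics/c8.png",cv2.resize(s[130:230,250:350],(500,500),interpolation=cv2.INTER_CUBIC))
E
```

```text
t 9.1 tcp [546.2014  18.3975 150.8882] yaw 84.15400666119176 gap 0.1734039631194808 F [-0.4337  0.551  -0.5724] q [-0.1708  0.5367  1.7011 -0.0001  0.9128 -1.6395]
down axis [-0.0089  0.0015 -1.    ]
shift tool [19.847  -4.5975 -0.9634]
turn about tool x: if done first/after 0.002687923307799553 rad; dyaw -0.1540066611917581
```

View pics/c8.png

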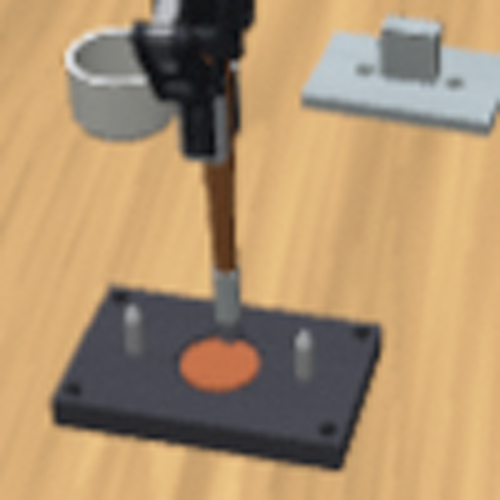

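```bash
python3 -c "
from h import *
print(plane('side',[(295.4,197.4)],.036),proj('side',[(.546,.0195,.036),(.546,.0195,.0165)]))"
```

```text
[[0.5399 0.0225 0.036 ]] [[293.219  196.4727]
 [293.5213 202.3388]]
```

arm_command --series '[[[8, -5, -2, 0], [6, 0, 0, 0], [3, 0, 0, 0], [2, 0, 0, 0], [0, 0, 0, 0], [0, 0, 0, 0]]]'

```text
t: 9.75
tcp_pos: [0.5544, 0.0149, 0.1355]
tool_rot: [-0.474, 0.525, 0.474, 0.525]
force: [1.0, 0.4, 0.4]
finger_gap: 0.176
```

arm_command --series '[[[1.5, 1, 0, 0], [1.5, 0, 0, 0], [0, 0, 0, 0], [0, 0, 0, 0]]]'

```text
t: 10.15
tcp_pos: [0.5533, 0.0151, 0.1323]
tool_rot: [-0.474, 0.525, 0.474, 0.525]
force: [0.3, 0.0, -0.3]
finger_gap: 0.17
```

arm_command --series '[[[1, 0, 0, 0], [1, 0, 0, 0], [0, 0, 0, 0], [0, 0, 0, 0]]]'

```text
t: 10.55
tcp_pos: [0.5538, 0.015, 0.1313]
tool_rot: [-0.474, 0.525, 0.473, 0.525]
force: [-0.6, -0.5, 4.9]
finger_gap: 0.175
```

```bash
python3 go.py
python3 - <<'E'
from h import *
s=snapshot("side")[:,:,::-1]
cv2.imwrite("pics/c9.png",cv2.resize(s[160:230,255:325],(500,500),interpolation=cv2.INTER_CUBIC))
E
```

```text
t 10.55 tcp [553.7957  14.9887 131.2925] yaw 84.11460295287095 gap 0.17532510999544515 F [-0.6401 -0.4897  4.903 ] q [-0.1747  0.5715  1.7044 -0.      0.8645 -1.6427]
down axis [ 0.0012 -0.0002 -1.    ]
```

View pics/c9.png

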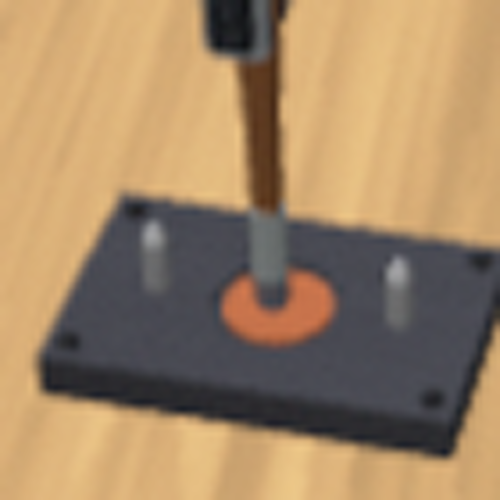

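The felt sits on the copper at (272,305) in the crop with about 5 N of contact. Next I'll lift and return to the hole.

arm_command --series '[[[-10, 0, 0, 0], [-25, 0, 0, 0], [-25, 0, 0, 0], [-25, 0, 0, 0], [-20, 0, 0, 0], [0, 0, 0, 0]]]'

```text
t: 11.2
tcp_pos: [0.5554, 0.0148, 0.2387]
tool_rot: [-0.476, 0.523, 0.472, 0.527]
force: [0.1, -0.3, 0.2]
finger_gap: 0.172
```

```bash
python3 go.py 643 231 210 84;python3 -c "
from h import *
print(plane('side',[(234.7,254.7)],.045), plane('side',[(226.8,227.7)],.122))"
```

```text
t 11.2 tcp [555.4356  14.7711 238.6501] yaw 84.11590376735478 gap 0.17173042545098782 F [ 0.0845 -0.3017  0.1854] q [-0.1746  0.4223  1.6053  0.      1.1065 -1.6427]
down axis [ 0.0074 -0.0013 -1.    ]
shift tool [ 29.0191 -64.7218 224.081 ]
turn about tool x: if done first/after 0.0020229023558064304 rad; dyaw -0.11590376735478003
[[0.6349 0.2355 0.045 ]] [[0.6404 0.2334 0.122 ]]
```

arm_command --series '[[[0, -9, 32, 0], [0, -9, 32, 0], [0, -9, 32, 0], [0, -9, 32, 0], [0, -9, 32, 0], [0, -9, 32, 0], [0, -9, 32, 0], [20, 0, 0, 0], [20, 0, 0, 0], [0, 0, 0, 0]]]'

```text
t: 12.2
tcp_pos: [0.6358, 0.2312, 0.1904]
tool_rot: [-0.472, 0.528, 0.476, 0.522]
force: [-0.1, 0.0, -0.9]
finger_gap: 0.176
```

arm_command --series '[[[15, 0, 0, 0], [5, 0, 0, 0], [0, 0, 0, 0], [0, 0, 0, 0]]]'

```text
t: 12.6
tcp_pos: [0.6394, 0.2312, 0.1758]
tool_rot: [-0.474, 0.525, 0.473, 0.525]
force: [0.7, 0.0, 0.1]
finger_gap: 0.176
```

```bash
python3 go.py 641 232 175 84
python3 - <<'E'
from h import *
s=snapshot("side")[:,:,::-1]
cv2.imwrite("pics/c10.png",cv2.resize(s[190:290,190:270],(640,800),interpolation=cv2.INTER_CUBIC)[:600])
E
```

```text
t 12.6 tcp [639.3677 231.212  175.7578] yaw 84.08829155348045 gap 0.17646949356631503 F [0.7271 0.0215 0.0966] q [ 0.183   0.6611  1.3359 -0.      1.1437 -1.2846]
down axis [ 0.0008  0.0001 -1.    ]
shift tool [ 0.7592 -1.5419  0.9517]
turn about tool x: if done first/after 0.0015409783099344307 rad; dyaw -0.08829155348044537
```

View pics/c10.png

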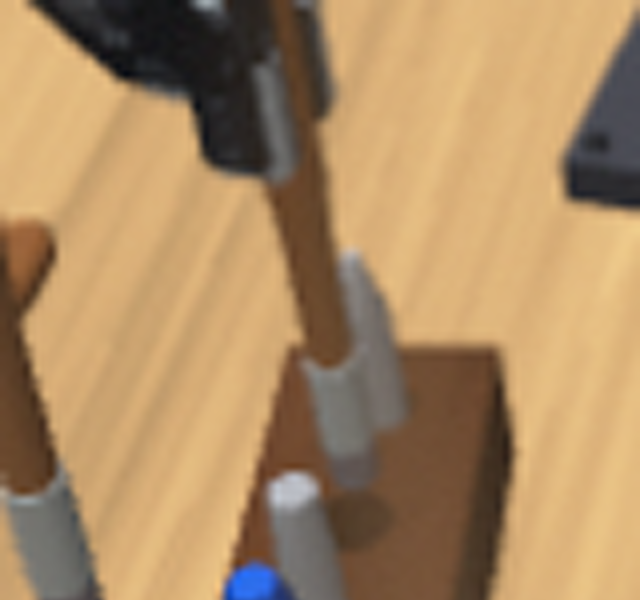

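```bash
python3 -c "
from h import *
f=lambda x,y:(190+x/8-.44,190+y/8-.44)
print(plane('side',[f(354,484)],.061),plane('side',[f(360,522)],.045),proj('side',[(.6349,.2355,.045)]))
p=plane('side',[f(354,484)],.061)[0];print((proj('side',[p-[0,0,.016]])-190+.44)*8)"
```

```text
[[0.6341 0.2368 0.061 ]] [[0.6351 0.2359 0.045 ]] [[234.6939 254.6917]]
[[362.7197 525.0373]]
```

arm_command --series '[[[10, 0, 0, 0], [10, 0, 0, 0], [10, 0, 0, 0], [8, 0, 0, 0], [6, 0, 0, 0], [4, 0, 0, 0], [0, 0, 0, 0], [0, 0, 0, 0]]]'

```text
t: 13.45
tcp_pos: [0.6391, 0.2314, 0.1274]
tool_rot: [-0.474, 0.525, 0.474, 0.525]
force: [-0.9, 0.4, -0.2]
finger_gap: 0.169
```

arm_command --series '[[[2, 0, 0, 0], [1, 0, 0, 0], [1, 0, 0, 0], [0, 0, 0, 0], [0, 0, 0, 0]]]'

```text
t: 13.95
tcp_pos: [0.639, 0.2314, 0.1233]
tool_rot: [-0.474, 0.525, 0.474, 0.525]
force: [0.2, 0.6, -0.6]
finger_gap: 0.169
```

arm_command --series '[[[0.5, 0, 0, 0], [0, 0, 0, 0], [0, 0, 0, 0], [0, 0, 0, 0], [0, 0, 0, 0], [0, 0, 0, 0]]]' --jaw 50

```text
t: 14.55
tcp_pos: [0.639, 0.2314, 0.1228]
tool_rot: [-0.474, 0.525, 0.474, 0.525]
force: [0.5, -1.6, 0.3]
finger_gap: 0.504
```

arm_command --series '[[[-10, 0, 0, 0], [-20, 0, 0, 0], [-25, 0, 0, 0], [-25, 0, 0, 0], [-25, 0, 0, 0], [-25, 0, 0, 0], [0, 0, 0, 0]]]'

```text
t: 15.25
tcp_pos: [0.6416, 0.232, 0.2584]
tool_rot: [-0.476, 0.522, 0.472, 0.528]
force: [1.0, 0.8, 0.9]
finger_gap: 0.499
```

```bash
python3 go.py 488 287 180 71.4
```

```text
t 15.25 tcp [641.603  232.0237 258.3563] yaw 84.12250956492393 gap 0.4986610296790002 F [1.0435 0.7661 0.9188] q [ 0.1836  0.5782  1.2544  0.      1.2989 -1.2846]
down axis [ 0.0099  0.0019 -0.9999]
shift tool [ 76.928  159.1789  38.7317]
turn about tool x: if done first/after 0.22204968102439376 rad; dyaw -12.722509564923925
```

arm_command --series '[[[0, 32, 8, 0], [0, 32, 8, 0], [5, 32, 8, 0], [10, 32, 8, 0], [20, 31, 7, 0], [20, 0, 0, 0.11], [20, 0, 0, 0.11], [0, 0, 0, 0], [0, 0, 0, 0]]]'

```text
t: 16.15
tcp_pos: [0.4847, 0.2864, 0.1776]
tool_rot: [-0.414, 0.574, 0.414, 0.573]
force: [0.6, 0.3, -0.6]
finger_gap: 0.5
```

```bash
python3 go.py 487 287 18 71.4;  python3 - <<'E'
from h import *
# plate & fingers in side view
s=snapshot("side")[:,:,::-1];t=snapshot("top")[:,:,::-1]
cv2.imwrite("pics/s11.png",s);cv2.imwrite("pics/t11.png",t)
tc=status.sense()['tcp_pos'];print("tcp proj",proj("side",[tc,(.487,.287,.047),(.487,.287,.01)]))
E
```

```text
t 16.15 tcp [484.6885 286.4087 177.5848] yaw 71.62918707857773 gap 0.5003488259042971 F [ 0.5561  0.3375 -0.6051] q [ 0.3352  0.5143  1.6432 -0.      0.9852 -0.9149]
down axis [-0.001  -0.0004 -1.    ]
shift tool [159.5821  -2.1475   1.3979]
turn about tool x: if done first/after 0.004000069124208238 rad; dyaw -0.22918707857772347
tcp proj [[298.6865 233.1963]
 [300.0812 280.4437]
 [300.6065 291.749 ]]
```

arm_command --series '[[[30, -2, 1, 0.004], [30, 0, 0, 0], [30, 0, 0, 0], [25, 0, 0, 0], [20, 0, 0, 0], [12, 0, 0, 0], [8, 0, 0, 0], [0, 0, 0, 0], [0, 0, 0, 0]]]'

```text
t: 17.15
tcp_pos: [0.4878, 0.2871, 0.0236]
tool_rot: [-0.412, 0.574, 0.412, 0.575]
force: [0.3, 0.6, 0.3]
finger_gap: 0.5
```

arm_command --series '[[[5, 0, 0, 0], [0, 0, 0, 0], [0, 0, 0, 0]]]'

```text
t: 17.45
tcp_pos: [0.4872, 0.2869, 0.0181]
tool_rot: [-0.412, 0.574, 0.412, 0.575]
force: [-0.1, -0.5, -0.8]
finger_gap: 0.503
```

arm_command --series '[[[0, 0, 0, 0], [0, 0, 0, 0], [0, 0, 0, 0], [0, 0, 0, 0], [0, 0, 0, 0], [0, 0, 0, 0], [0, 0, 0, 0]]]' --jaw 0 --force 80

```text
t: 18.15
tcp_pos: [0.4871, 0.2868, 0.0182]
tool_rot: [-0.412, 0.575, 0.412, 0.575]
force: [-0.1, 0.5, 5.2]
finger_gap: 0.172
```

```bash
python3 go.py 487 287 18 71.4
```

```text
t 18.15 tcp [487.1288 286.7539  18.2252] yaw 71.28704579636295 gap 0.17225034759873747 F [-0.098   0.4985  5.1723] q [ 0.3345  0.77    1.7251 -0.0003  0.6463 -0.9095]
down axis [ 0.0002 -0.0001 -1.    ]
shift tool [0.2251 0.201  0.1918]
turn about tool x: if done first/after -0.0019714227574348414 rad; dyaw 0.11295420363705944
```

arm_command --series '[[[-10, 0, 0, 0], [-15, 0, 0, 0], [-20, 0, 0, 0], [-25, 0, 0, 0], [-20, 0, 0, 0], [0, 0, 0, 0], [0, 0, 0, 0]]]'

```text
t: 18.85
tcp_pos: [0.4869, 0.2869, 0.1082]
tool_rot: [-0.412, 0.574, 0.412, 0.575]
force: [-0.3, -0.1, -3.3]
finger_gap: 0.174
```

```bash
python3 go.py 547.2 17.8 85 83.7
```

```text
t 18.85 tcp [486.9155 286.8508 108.201 ] yaw 71.2770830344385 gap 0.17413890956585415 F [-0.3086 -0.0616 -3.282 ] q [ 0.3346  0.6191  1.6906  0.0001  0.8311 -0.9094]
down axis [ 0.0006  0.0003 -1.    ]
shift tool [  23.1637 -143.4457 -235.4731]
turn about tool x: if done first/after -0.21682080375091115 rad; dyaw 12.422916965561498
```

arm_command --series '[[[0, -16, -26, 0], [0, -16, -26, 0], [0, -16, -26, 0], [0, -16, -26, 0], [0, -16, -26, 0], [0, -16, -26, 0], [0, -16, -26, 0], [0, -16, -26, 0], [0, -15, -27, 0], [0, 0, 0, -0.11]]]'

```text
t: 19.85
tcp_pos: [0.5479, 0.0146, 0.1065]
tool_rot: [-0.443, 0.552, 0.442, 0.551]
force: [1.5, -0.1, -4.8]
finger_gap: 0.174
```

arm_command --series '[[[0, 0, 0, -0.107], [10, 0, 0, 0], [10, 0, 0, 0], [0, 0, 0, 0], [0, 0, 0, 0]]]'

```text
t: 20.35
tcp_pos: [0.5463, 0.0187, 0.0867]
tool_rot: [-0.471, 0.527, 0.472, 0.526]
force: [0.1, 0.6, -2.9]
finger_gap: 0.172
```

```bash
python3 go.py 547.2 17.8 85 83.7
cat > pm.py <<'E'
from h import *
s=snapshot("side")[:,:,::-1];t=snapshot("top")[:,:,::-1];cv2.imwrite("pics/s12.png",s);cv2.imwrite("pics/t12.png",t)
tc=status.sense()['tcp_pos'];zt=tc[2]-.0082
print("pred plate centre px",proj("side",[[tc[0],tc[1],zt]]))
a=np.radians(-6.3);u=np.array([np.cos(a),np.sin(a)]);v=np.array([-u[1],u[0]])
C=[np.r_[tc[:2]+sx*.06*u+sy*.04*v,zt] for sx,sy in((1,-1),(-1,-1),(-1,1),(1,1))];H=[np.r_[tc[:2]+k*.045*u,zt] for k in(1,-1)]
print("pred corners",proj("side",C).tolist(),"holes",proj("side",H).tolist())
p=proj("side",C);x0,y0=(p.min(0)-12).astype(int);x1,y1=(p.max(0)+12).astype(int)
f=s[y0:y1,x0:x1].astype(int);o=np.array([x0,y0])
g=((f[:,:,2]-f[:,:,0]<14)&(f.max(2)>105)).astype(np.uint8)
c=max(cv2.findContours(g,cv2.RETR_EXTERNAL,cv2.CHAIN_APPROX_NONE)[0],key=cv2.contourArea)
q=cv2.approxPolyDP(cv2.convexHull(c),4,True)[:,0]+o;print("hull",q.tolist())
ins=cv2.fillConvexPoly(np.zeros(g.shape,np.uint8),cv2.convexHull(c),1);ins=cv2.erode(ins,np.ones((5,5)))
d=(ins>0)&(g==0);n,l,st,ce=cv2.connectedComponentsWithStats(d.astype(np.uint8))
for i in range(1,n):
    if st[i,4]>3:print("dark",st[i].tolist(),ce[i]+o,plane("side",ce[i]+o,zt-.002)[0])
cv2.imwrite("pics/c12.png",cv2.resize(s[y0:y1,x0:x1],None,fx=5,fy=5,interpolation=cv2.INTER_CUBIC));print(o)
E
python3 pm.py
```

```text
t 20.35 tcp [546.3255  18.7451  86.7303] yaw 83.68543320025923 gap 0.17237247564185276 F [ 0.0968  0.5581 -2.9156] q [-0.1702  0.6378  1.7474 -0.0001  0.7587 -1.6307]
down axis [-0.0023  0.0004 -1.    ]
shift tool [ 1.728  -0.977  -0.8434]
turn about tool x: if done first/after -0.0002542386169552154 rad; dyaw 0.014566799740777014
pred plate centre px [[292.1312 182.5709]]
pred corners [[273.91173388761536, 170.04773522172687], [319.5808213958898, 176.41966721877057], [312.0128174893469, 196.23896720659766], [263.58242905688957, 188.9899602135661]] holes [[274.6584298011977, 180.05061990839837], [309.9198037102605, 185.14222896318887]]
hull [[319, 178], [310, 204], [276, 198], [265, 190], [275, 172], [298, 170]]
dark [32, 14, 15, 13, 121] [291.1983 177.8678] [ 0.5532 -0.0027  0.0775]
dark [48, 16, 7, 11, 18] [300.4444 177.3333] [ 0.5306 -0.0077  0.0775]
dark [27, 37, 31, 7, 74] [293.9189 198.0946] [0.5334 0.0744 0.0775]
[251 158]
```

Run:
```python
import cv2,numpy as np
s=cv2.imread("pics/s12.png").astype(int)
for u,v in((276,181),(310,186)):
    print(u-9,v-8)
    p=s[v-8:v+10,u-9:u+10]
    print("\n".join(" ".join("%3d%+03d"%(a[1],a[2]-a[0]) for a in r) for r in p))
```

```text
267 173
175+98 181+100 183+98 181+98 180+98 186+99 190+61 196+02 198-18 198-19 197-18 195-17 195-18 195-19 196-18 132-13  60-08  52-07  42-04
178+99 181+99 181+98 180+98 183+98 187+90 193+25 196-14 197-19 197-18 196-18 195-17 197-17 196-17 194-18 174-17 157-14 134-11 104-06
180+97 182+98 180+98 179+99 183+99 188+59 194+01 195-18 195-18 195-18 195-18 196-17 196-17 196-18 196-18 195-17 194-18 167-14 131-07
180+98 181+98 179+99 181+99 184+90 191+26 193-14 194-18 193-17 193-18 194-16 195-18 193-17 194-17 192-17 193-17 192-18 166-14 128-05
180+98 179+100 179+99 180+100 189+48 193-04 194-17 194-17 194-18 193-19 193-18 194-18 192-16 193-17 192-17 192-18 193-17 163-13 127-07
182+99 179+99 178+98 186+78 194+10 199-18 199-19 197-17 196-17 196-17 195-18 194-18 194-17 193-17 194-17 193-17 191-17 172-14 131-08
180+99 180+100 180+98 189+38 197-09 198-18 198-18 198-18 191-18 187-17 195-17 198-18 196-16 198-19 196-17 195-18 195-17 179-15 136-08
181+99 177+99 185+66 193+04 195-18 195-16 180-14 161-12 149-11 148-10 168-13 191-18 195-18 196-17 195-18 196-18 194-18 180-16 138-08
179+99 180+88 188+22 195
[... 3008 characters left out ...]
 157-14 109+04 151+79 170+94 173+97
196-18 194-18 196-17 196-18 197-17 195-16 195-18 195-18 197-18 197-17 196-18 196-17 197-17 197-18 133-10 120+38 157+84 171+96 174+96
198-16 197-18 197-18 198-17 197-18 195-18 196-18 196-18 197-17 196-18 197-18 196-19 194-18 184-17 125-02 142+68 167+90 170+94 174+98
197-18 197-18 197-17 197-17 196-17 196-18 197-18 197-18 197-18 198-18 197-17 196-18 195-18 157-13 105-01 115+43 131+58 134+60 148+70
198-18 198-19 197-18 197-16 197-19 196-17 198-18 198-18 197-17 198-19 197-18 197-18 184-17 127-09  83-08  74-09  83+01  87+03  99+17
164-13 172-15 182-16 186-17 195-17 198-18 198-18 196-18 197-19 197-18 198-17 196-18 158-13 101-07  77-08  75-10  76-10  75-09  75-11
```

```bash
cat > hl.py <<'E'
from h import *
def holes(img,pts):
    g=255-cv2.imread(img)[:,:,1].astype(float);out=[]
    for u,v in pts:
        p=np.clip(g[v-4:v+5,u-5:u+6]-68,0,None);yy,xx=np.mgrid[v-4:v+5,u-5:u+6];out.append([(p*xx).sum()/p.sum(),(p*yy).sum()/p.sum()])
    return np.array(out)
E
python3 - <<'E'
from hl import *
h=holes("pics/s12.png",[(275,181),(311,186)]);h0=holes("pics/side0.png",[(282,285),(321,301)])
print(h,h0)
def rep(n,P):
    d=P[0]-P[1];print(n,P.mean(0),np.linalg.norm(d),np.degrees(np.arctan2(d[1],d[0])))
rep("held side",plane("side",h,.0867-.0182+.010)[:,:2])
rep("bench side",plane("side",h0,.010)[:,:2])
rep("pins side mid",plane("side",[(276.0,195.18),(310.1,200.25)],.0318)[:,:2])
rep("pins side tips",plane("side",[(276.2,190.7),(310.4,196)],.0455)[:,:2])
# pin blob refine
im=cv2.imread("pics/side0.png").astype(float)[:,:,1]
for u,v in((276,195),(310,200)):
    print(im[v-8:v+9,u-4:u+6].astype(int))
E
```

```text
[[275.0363 181.2097]
 [311.6052 186.8782]] [[281.3523 283.8096]
 [320.9346 299.3237]]
held side [0.5439 0.0228] 0.0934110557128895 -7.1583358170392675
bench side [0.4868 0.2862] 0.09038560278756787 -18.22453214766557
pins side mid [0.547  0.0194] 0.0896993258677075 -6.037169411059681
pins side tips [0.546  0.0186] 0.0894863432231564 -6.7443982301224095
[[110 115 117 130 144 147 145 166 173 175]
 [ 74  63  60  68  85  88  89 115 124 123]
 [ 58  40  35  57  72  75  77  75  75  76]
 [ 69  54  57  68  85  81  74  74  75  75]
 [ 75  72  74 111 139 103  73  74  74  75]
 [ 76  74  83 139 159 126  84  76  75  76]
 [ 77  77  89 144 156 133  91  75  75  76]
 [ 79  77  87 126 135 118  85  73  75  76]
 [ 76  77  84 108 111 103  83  76  76  76]
 [ 76  76  82 105 106 102  85  76  78  74]
 [ 76  76  80 103 106 100  84  77  76  77]
 [ 76  75  78 102 106 101  86  78  77  75]
 [ 76  75  76 100 106 101  88  78  75  77]
 [ 74  76  75  90  97  92  81  76  76  74]
 [ 76  75  75  77  81  81  78  74  74  76]
 [ 75  75  75  77  76  75  74  76  76  74]
 [ 74  75  73  75  73  76  75  74  77  75]]
[[101 116 122 128 136 139 148 158 158 154]
 [ 76  76  75  76  86  88  99 111 113 113]
 [ 75  77  75  76  76  77  76  75  75  75]
 [ 76  75  77  76  88  81  77  76  77  76]
 [ 76  76  76  83 138 118  84  76  77  77]
 [ 74  74  76 124 162 140  94  75  77  75]
 [ 74  75  71 142 161 145 101  76  76  75]
 [ 76  76  75 126 142 130  94  75  75  75]
 [ 76  74  79 107 119 110  88  76  75  75]
 [ 78  77  80 105 110 104  87  78  77  74]
 [ 77  77  80 105 110 105  90  79  75  77]
 [ 76  77  80 103 108 103  87  79  77  76]
 [ 75  75  77 101 108 102  87  76  75  76]
 [ 73  74  74  89 100  95  81  76  76  75]
 [ 76  76  74  79  86  83  76  75  77  75]
 [ 75  75  74  77  76  77  77  76  77  75]
 [ 75  74  75  75  76  78  75  77  77  78]]
```

Run:
```python
from hl import *
def rep(n,P):
    P=P[:,:2];d=P[0]-P[1];print(n,P.mean(0),np.linalg.norm(d),np.degrees(np.arctan2(d[1],d[0])))
H=np.array([(275.0,181.2),(310.36,186.25)])
for dv in(0,-.4):rep("held",plane("side",H+[0,dv],.0785))
# pin axes: cylinder part centroid, rows at mid height; bases
im=cv2.imread("pics/side0.png").astype(float)[:,:,1]
B=[]
for u0,rows in((276,range(195,200)),(310,range(200,205))):
    p=np.clip(im[rows.start:rows.stop,u0-3:u0+4]-78,0,None);B.append((p.sum(0)@np.arange(u0-3,u0+4))/p.sum())
print(B)
# tip top rows & base: predicted image rows of pin heights
for P in((.5915,.0118),(.5026,.022)):print(proj("side",[(*P,z) for z in(.0455,.0375,.018)]))
# plate outline check, held vs tcp: left/right extreme edges at several rows
s=cv2.imread("pics/s12.png").astype(int);m=(s[:,:,2]-s[:,:,0]<0)&(s[:,:,1]>150)
for v in range(172,208,3):
    r=np.where(m[v,255:330])[0]+255;print(v,r.min() if len(r) else None,r.max() if len(r) else None,end="; ")
```

```text
held [0.5456 0.0217] 0.08996910511234293 -6.116091528985298
held [0.5459 0.0201] 0.0900945654603107 -6.133160589297131
[np.float64(276.08447488584477), np.float64(310.1905737704918)]
[[275.8901 190.298 ]
 [276.1066 192.7455]
 [276.6256 198.6033]]
[[310.0691 195.5066]
 [310.1038 197.9681]
 [310.1869 203.8571]]
172 275 299; 175 274 284; 178 272 319; 181 270 318; 184 268 317; 187 267 316; 190 266 315; 193 285 314; 196 305 312; 199 None None; 202 None None; 205 None None;
```

arm_command --series '[[[8, -1, -1.5, 0], [8, 0, 0, 0], [4, 0, 0, 0], [0, 0, 0, 0], [0, 0, 0, 0]]]'

```text
t: 20.95
tcp_pos: [0.5478, 0.0168, 0.0676]
tool_rot: [-0.472, 0.527, 0.472, 0.527]
force: [-0.2, 0.6, -4.6]
finger_gap: 0.174
```

```bash
python3 go.py 547.2 17 62 83.8
python3 - <<'E'
from h import *
s=snapshot("side")[:,:,::-1];t=snapshot("top")[:,:,::-1];cv2.imwrite("pics/s13.png",s);cv2.imwrite("pics/t13.png",t)
tc=status.sense()['tcp_pos'];zt=tc[2]-.0082
a=np.radians(-6.2);u=np.array([np.cos(a),np.sin(a)]);v=np.array([-u[1],u[0]])
P=[np.r_[tc[:2]+x*u+y*v,zt] for x,y in((.06,-.04),(-.06,-.04),(-.06,.04),(.06,.04),(.045,0),(-.045,0),(0,.04),(0,-.04))]
for q in proj("top",P):
    x,y=q.astype(int);print(q,t[y-2:y+3,x-2:x+3,1].tolist())
p=proj("side",P[4:6]);print(p);g=s[:,:,1].astype(float)
for q in p:
    x,y=np.round(q).astype(int);w=np.clip(187-g[y-3:y+6,x-3:x+5],0,None);yy,xx=np.mgrid[y-3:y+6,x-3:x+5]
    c=np.array([(w*xx).sum(),(w*yy).sum()])/w.sum();print(c,plane("side",[c],zt)); print(g[y-4:y+6,x-4:x+6].astype(int))
E
```

```text
t 20.95 tcp [547.7551  16.7548  67.5758] yaw 83.70165838269777 gap 0.1738337944230765 F [-0.1715  0.5885 -4.5923] q [-0.1734  0.6712  1.7541  0.      0.7167 -1.6343]
down axis [-0.0005  0.0001 -1.    ]
shift tool [5.5761 0.5758 0.1826]
turn about tool x: if done first/after -0.001716385013660048 rad; dyaw 0.0983416173022249
[368.7064 177.1481] [[92, 98, 89, 90, 92], [94, 97, 92, 92, 96], [94, 95, 92, 96, 94], [96, 92, 94, 94, 96], [97, 100, 95, 96, 99]]
[360.09   219.4485] [[89, 97, 95, 96, 94], [91, 93, 92, 94, 94], [95, 94, 95, 92, 94], [89, 85, 94, 91, 91], [88, 90, 89, 91, 90]]
[330.8683 213.1794] [[92, 93, 94, 93, 93], [89, 91, 92, 91, 91], [92, 91, 91, 88, 88], [90, 89, 89, 89, 89], [88, 90, 88, 86, 86]]
[340.0705 171.1234] [[96, 98, 95, 96, 89], [95, 95, 95, 94, 97], [96, 93, 95, 95, 96], [99, 99, 92, 96, 98], [98, 98, 94, 98, 95]]
[353.2771 179.3062] [[97, 101, 97, 96, 98], [96, 96, 99, 97, 95], [97, 95, 101, 98, 97], [99, 101, 100, 100, 101], [97, 99, 100, 98, 101]]
[346.5946 210.9397] [[98, 100, 98, 99, 102], [96, 98, 98, 97, 100], [97, 95, 96, 97, 100], [94, 96, 97, 94, 99
[... 632 characters left out ...]
196 197]
 [197 194 153 115 109 112 132 179 193 193]
 [197 195 182 157 145 159 175 190 192 194]
 [198 196 196 190 185 191 198 195 195 194]
 [198 200 198 197 198 196 196 195 193 196]
 [197 198 199 198 198 198 198 197 197 197]]
[309.9001 191.8476] [[0.5024 0.0251 0.0597]]
[[195 194 195 194 195 195 194 193 193 195]
 [198 196 195 196 195 195 196 195 196 194]
 [196 195 196 197 197 197 196 196 195 195]
 [195 194 196 181 166 180 192 196 197 197]
 [196 179 157 138 123 137 165 189 196 195]
 [196 181 127 106 108 114 144 185 196 194]
 [196 194 174 154 136 148 174 192 197 185]
 [198 198 198 191 180 185 195 198 195 158]
 [197 197 198 198 199 198 198 196 197 141]
 [198 197 197 198 197 198 197 197 185 128]]
```

arm_command --series '[[[3, 0, 0, 0], [3, 0, 0, 0], [0, 0, 0, 0], [0, 0, 0, 0]]]'

```text
t: 21.45
tcp_pos: [0.5478, 0.0168, 0.0617]
tool_rot: [-0.472, 0.527, 0.472, 0.527]
force: [1.0, -0.6, -4.1]
finger_gap: 0.172
```

arm_command --series '[[[2, 0, 0, 0], [1, 0, 0, 0], [0, 0, 0, 0], [0, 0, 0, 0]]]'

```text
t: 21.85
tcp_pos: [0.5479, 0.0168, 0.0588]
tool_rot: [-0.472, 0.527, 0.472, 0.527]
force: [0.5, -0.5, -3.8]
finger_gap: 0.169
```

arm_command --series '[[[1.5, 0, 0, 0], [1.5, 0, 0, 0], [0, 0, 0, 0], [0, 0, 0, 0]]]'

```text
t: 22.25
tcp_pos: [0.5478, 0.0168, 0.0557]
tool_rot: [-0.472, 0.527, 0.472, 0.527]
force: [0.6, 0.8, -4.2]
finger_gap: 0.171
```

arm_command --series '[[[1, 0, 0, 0], [1, 0, 0, 0], [0, 0, 0, 0], [0, 0, 0, 0]]]'

```text
t: 22.65
tcp_pos: [0.5478, 0.0168, 0.0538]
tool_rot: [-0.472, 0.527, 0.472, 0.527]
force: [0.4, 0.2, -3.0]
finger_gap: 0.172
```

arm_command --series '[[[2, 0, 0, 0], [2, 0, 0, 0], [2, 0, 0, 0], [0, 0, 0, 0], [0, 0, 0, 0]]]'

```text
t: 23.15
tcp_pos: [0.5478, 0.0168, 0.0477]
tool_rot: [-0.472, 0.527, 0.472, 0.527]
force: [0.5, 0.4, -3.6]
finger_gap: 0.172
```

arm_command --series '[[[2, 0, 0, 0], [2, 0, 0, 0], [2, 0, 0, 0], [2, 0, 0, 0], [0, 0, 0, 0], [0, 0, 0, 0]]]'

```text
t: 23.75
tcp_pos: [0.5478, 0.0168, 0.0397]
tool_rot: [-0.472, 0.527, 0.472, 0.527]
force: [0.5, 0.4, -3.9]
finger_gap: 0.173
```

arm_command --series '[[[1, 0, 0, 0], [1, 0, 0, 0], [0, 0, 0, 0], [0, 0, 0, 0]]]'

```text
t: 24.15
tcp_pos: [0.5479, 0.0168, 0.0378]
tool_rot: [-0.472, 0.527, 0.472, 0.527]
force: [-0.4, 0.7, -4.4]
finger_gap: 0.172
```

Underside is about 19.6 mm above the bench, so 1.6 mm remains.

arm_command --series '[[[1, 0, 0, 0], [0.6, 0, 0, 0], [0, 0, 0, 0], [0, 0, 0, 0]]]'

```text
t: 24.55
tcp_pos: [0.5479, 0.0167, 0.0363]
tool_rot: [-0.472, 0.527, 0.472, 0.527]
force: [0.1, 0.6, -2.7]
finger_gap: 0.171
```

arm_command --series '[[[0.5, 0, 0, 0], [0, 0, 0, 0], [0, 0, 0, 0]]]'

```text
t: 24.85
tcp_pos: [0.5479, 0.0168, 0.0362]
tool_rot: [-0.472, 0.527, 0.472, 0.527]
force: [-1.5, 0.1, 4.8]
finger_gap: 0.176
```

arm_command --series '[[[0, 0, 0, 0], [0, 0, 0, 0], [0, 0, 0, 0], [0, 0, 0, 0], [0, 0, 0, 0], [0, 0, 0, 0]]]' --jaw 50

```text
t: 25.45
tcp_pos: [0.5479, 0.0167, 0.0357]
tool_rot: [-0.472, 0.527, 0.472, 0.527]
force: [0.1, 0.3, 0.1]
finger_gap: 0.5
```

arm_command --series '[[[-5, 0, 0, 0], [-15, 0, 0, 0], [-25, 0, 0, 0], [-30, 0, 0, 0], [-30, 0, 0, 0], [-30, 0, 0, 0], [-30, 0, 0, 0], [0, 0, 0, 0], [0, 0, 0, 0]]]'

```text
t: 26.35
tcp_pos: [0.548, 0.0168, 0.2015]
tool_rot: [-0.472, 0.526, 0.471, 0.527]
force: [-0.7, 0.1, -1.5]
finger_gap: 0.498
```

arm_command --series '[[[0, 30, 0, 0], [0, 30, 0, 0], [0, 30, 0, 0], [0, 30, 0, 0], [0, 30, 0, 0], [0, 0, 0, 0], [0, 0, 0, 0]]]'

```text
t: 27.05
tcp_pos: [0.398, 0.0333, 0.2]
tool_rot: [-0.471, 0.527, 0.472, 0.526]
force: [0.3, -0.6, -0.1]
finger_gap: 0.501
```

```bash
python3 go.py
python3 - <<'E'
from h import *
s=snapshot("side")[:,:,::-1];t=snapshot("top")[:,:,::-1];cv2.imwrite("pics/s14.png",s);cv2.imwrite("pics/t14.png",t)
a=cv2.resize(s[125:325,180:360],(540,600),interpolation=cv2.INTER_CUBIC)
b=cv2.resize(t[130:280,220:300],(260,488),interpolation=cv2.INTER_CUBIC);b=cv2.copyMakeBorder(b,0,112,0,0,cv2.BORDER_CONSTANT)
cv2.imwrite("pics/c14.png",np.hstack([a,b]))
E
```

```text
t 27.05 tcp [397.9764  33.3402 200.0162] yaw 83.70256366708071 gap 0.5005310944282942 F [ 0.2642 -0.6008 -0.1365] q [-0.1981  0.2801  2.004  -0.      0.8592 -1.659 ]
down axis [-0.0016  0.0003 -1.    ]
```

View pics/c14.png

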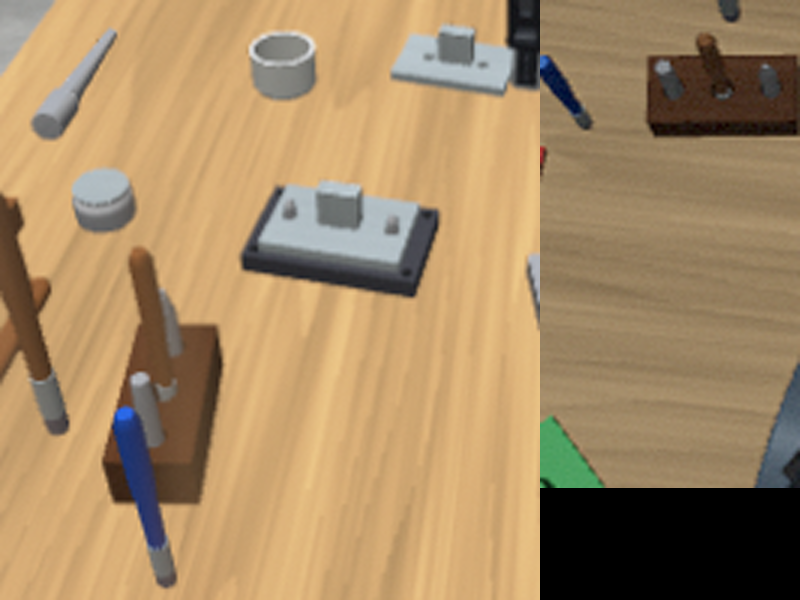

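The plate lies on the die with both pins through its holes, at (289,208) and (392,224). The dauber is back in the middle hole with its top at (142,258). I'll check that the pot, other plate and block are unmoved, then hand in.

Run:
```python
import cv2,numpy as np
a=cv2.imread("pics/side0.png");b=cv2.imread("pics/s14.png")
for n,(x,y,w,h) in dict(pot=(255,130,38,32),other=(308,130,42,28),block=(205,230,35,70)).items():
    d=np.abs(a[y:y+h,x:x+w].astype(int)-b[y:y+h,x:x+w]).max(2);print(n,(d>40).sum())
from station import ticket
print(ticket.sign_off())
```

```text
pot 0
other 22
block 31
the job is handed in; nothing more can be done
None
```

The job is done and handed in at about 27 s of robot time. I took the dauber from its hole and dipped the tip to roughly 4 mm above the pot's inner floor. I then touched it to the copper blank with about 5 N and stood it back in its hole. After that I lowered the matching plate over both pins without any sideways jamming.

**Last checks:**
- **Top plate:** When the plate touched down, its underside was at 18.0 mm, level with the die face. The final picture shows both pins through the holes and the plate's long side along the die's.
- **Dauber:** It stands upright in the middle hole, and the punches look unmoved.
- **Pot:** Comparing the first and last side pictures, no pixels changed around it.
- **Other plate and block:** 22 pixels changed around the other plate, where the gripper now stands at the edge of the view. 31 changed around the block, where the dauber now leans slightly differently. I put these down to the gripper and the dauber and did not check further; the picture shows no shift.

**What disagreed:** The two cameras differed by about 2–4 mm sideways. I settled on a position between them and lowered the plate in small steps, watching the force.

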